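# Load the charging cradles by pack length and set the charge dial

### The arm

A 6-joint arm with a two-finger parallel gripper is mounted at the origin on the work surface. World frame = base frame: x ahead of the robot, y to its left, z up, the work surface at z = 0. Lengths are in mm, angles in rad, forces in N, time in s.
With the tool pointing down it reaches from about 350 to 875 mm from the base axis. Payload 4.2 kg.
Tool frame: the origin (TCP) lies between the finger pads; the fingertips stand 25 mm ahead of it and the grasp point (between the pads) lies 6 mm ahead of it; z points along the fingers, y is the line along which they close (so a half turn about z gives the same grasp; the last joint's range is limited). The gripper opens to 85 mm and grips with 20 to 120 N. Pads are 22 mm wide; open, the fingers measure 114 mm over their backs; the gripper's body (76 mm by 85 mm) begins 54 mm behind the grasp point. The pads swing forward as they close: fully open they stand 13 mm farther back than shut.
Start: joints at [1.534, 0.385, 0.008, 0, -1.194, -0.259], TCP at [182.158, 597.844, 256.312] pointing down, gripper open.
Joint ranges: [-3.14, 3.14], [-1.21, 2.06], [-1.07, 1.41], [-3.16, 2.05], [-2.99, -0.16], [-3.1, 3.1]. Speed limits (rad/s): [2.79, 2.79, 3.14, 3.14, 3.14, 3.14].

### API

Orientations are given as a unit quaternion [x, y, z, w].
In Python, from bench import read_state, get_image, job_done gives the robot as it stands.
- The arm moves only by the tool play_rows, never from a script. Its argument "series" is a list of rows, each a list of 6 numbers: the shift along the world's x, y, z in mm, then the turn, a rotation vector about the world's x, y, z in units of 6 degrees (1.0 is 6 degrees). A call has 1 to 20 rows; each row shifts and turns the commanded pose from where the row before left it; what a row does not reach is not made up. A row lasts 1/12 s, in which the tool goes at most 41.7 mm and 7.16 degrees, less where a joint would pass 70% of its speed; a pose out of reach is approached as far as the arm can. A call is refused whole if a number of a shift passes 41.7 or a number of a turn 1, either way. A call with a gripper value outside its range is refused whole. "gripper" is the opening, from 0 (shut) to 1 (fully open), set as the call begins (left out, the last holds). The fingers move at their own pace and stop on an object; the grip force is fixed at half the most. Time passes only in rows, so rows that do not move let the fingers close. It gives the time, the measured TCP pose, the force, the opening and the grip force at its end, in the units of the state.
- read_state(): the state, without advancing time (a new reading comes with each control period).
- get_image(name): name is "side" or "top"; returns a dict with "image" (420x560x3 uint8, red, green, blue), "fx", "fy", "cx", "cy" (pixels), "eye" and "rotation" of the camera in the world. Camera axes: x right, y down, z forward; pixel columns grow to the right and rows downward; lengths in mm; the calibration is good to about 2 mm. A picture is of the moment at which its call begins. There is no depth.
- job_done(): hands the job in; it is judged then, once.
The state is a dict: "clock": time; "joints": joint angles; "joint_vel": joint speeds; "joint_efforts": joint torques, N m; "position": TCP position; "ee_rot": TCP orientation; "contact_force": force on the tool from outside, world axes, zero at the start; "wrist_torque": the same for the moment, N m; "gripper_width": finger opening in mm; "grasp_force": force on a finger pad.
Only numpy, scipy, OpenCV 4.12 (cv2) and the standard library are available. Lean on these libraries where they do the work, as an engineer would, in place of code of your own. Each camera call takes 0.05 s, during which the arm holds its last target. There are 200 camera calls.

### The job

Load every battery pack lying on the bench into the charging cradles, each lying flat in a bay of the cradle whose bays match its length, one pack to a bay. When they are all in, turn the charger's click dial clockwise to exactly its fifth click, counting the off stop as zero, and let go. Leave the other things on the bench where they are.

Things in the scene. Friction and masses are not known exactly. Their poses are not given: they have to be found in the camera images.
- short1_center (a point): short battery pack, black bar with grey end bands, 75 mm long (its x axis), 32 x 32 mm in section, about 130 g; point at its middle, 16 mm above its underside. The two ends and all four long faces are alike. May be absent.
- short2_center (a point): short battery pack, black bar with grey end bands, 75 mm long (its x axis), 32 x 32 mm in section, about 130 g; point at its middle, 16 mm above its underside. The two ends and all four long faces are alike. May be absent.
- mid1_center (a point): mid battery pack, black bar with grey end bands, 100 mm long (its x axis), 32 x 32 mm in section, about 170 g; point at its middle, 16 mm above its underside. The two ends and all four long faces are alike. May be absent.
- mid2_center (a point): mid battery pack, black bar with grey end bands, 100 mm long (its x axis), 32 x 32 mm in section, about 170 g; point at its middle, 16 mm above its underside. The two ends and all four long faces are alike. May be absent.
- long1_center (a point): long battery pack, black bar with grey end bands, 125 mm long (its x axis), 32 x 32 mm in section, about 210 g; point at its middle, 16 mm above its underside. The two ends and all four long faces are alike. May be absent.
- long2_center (a point): long battery pack, black bar with grey end bands, 125 mm long (its x axis), 32 x 32 mm in section, about 210 g; point at its middle, 16 mm above its underside. The two ends and all four long faces are alike. May be absent.
- cradle_short: fixed charging cradle for 75 mm packs, 151 (its x) x 118 mm, origin at the centre of its underside. Two bays run along x, centred at x = 0, y = +31 and -31 mm: recesses 85 x 40 mm, floor 6 mm above the bench, grey side ribs to 12 mm, white end blocks to 26 mm. The cradles differ only in the gap between end blocks. A pack in its bay has its middle 22 mm above the bench. Yaw is small.
- cradle_mid: fixed charging cradle for 100 mm packs, 151 (its x) x 118 mm, origin at the centre of its underside. Two bays run along x, centred at x = 0, y = +31 and -31 mm: recesses 110 x 40 mm, floor 6 mm above the bench, grey side ribs to 12 mm, white end blocks to 26 mm. The cradles differ only in the gap between end blocks. A pack in its bay has its middle 22 mm above the bench. Yaw is small.
- cradle_long: fixed charging cradle for 125 mm packs, 151 (its x) x 118 mm, origin at the centre of its underside. Two bays run along x, centred at x = 0, y = +31 and -31 mm: recesses 135 x 40 mm, floor 6 mm above the bench, grey side ribs to 12 mm, white end blocks to 26 mm. The cradles differ only in the gap between end blocks. A pack in its bay has its middle 22 mm above the bench. Yaw is small.
- charger: fixed blue control box 90 x 90 x 40 mm with the black click dial on its top; origin at the centre of its underside. Black ticks on its white top, round the dial, mark the clicks; the longest tick, on its -x side, is the off stop (click 0), then clicks 1 to 8 follow clockwise seen from above.
- dial (a joint): angle of the dial in rad, 0 at the off stop, growing clockwise seen from above; one click every 0.524 rad (30 degrees), upper stop at click 8 (4.19). The dial is drawn to the nearest click when let go; about 0.16 N m takes it over a click. It starts at some click from 0 to 2.
- dial_grip (a point): point on the dial's vertical axis, 73 mm above the bench, in the middle of the dial's upright grip bar: 54 mm long, 14 mm thick, its top at 83 mm and its foot on the 56 mm round dial skirt at 50 mm. Its x axis lies along the bar and turns with it (yaw = box yaw minus dial angle); the white pointer line on the bar is on its -x half.
- quad: bystander, not to be disturbed: small quadcopter, about 95 mm square, 36 mm high; origin under its centre
- spool: bystander, not to be disturbed: white solder spool, 62 mm across, 46 mm high; origin under its centre
- bowl: bystander, not to be disturbed: steel bowl, 90 mm across, 32 mm high; origin under its centre
- bowl2: bystander, not to be disturbed: second steel bowl, 90 mm across, 32 mm high; origin under its centre
- driver: bystander, not to be disturbed: screwdriver lying on the bench, handle towards its own -x
- spanner: bystander, not to be disturbed: spanner lying on the bench, handle towards its own -x
There are look-alikes about, which are no part of the job. What is shaped like the part that bears mid2_center but blue is not meant. What is shaped like the part that bears short1_center but white is not meant.

How it is judged (in metres and radians):
On the way, in this order (a step that is already met when the one before it is completed fails the run):
1. every pack lies flat in a bay of the cradle of its own length (x of short1_center in the frame of cradle_short between -0.009 and 0.009 m and y of short1_center in the frame of cradle_short between -0.042 and 0.042 m and z of short1_center in the frame of cradle_short between 0.0185 and 0.0255 m and angle between the x axis of each of short1_center, short2_center and the x axis of cradle_short, either way round below 0.15 rad and x of short2_center in the frame of cradle_short between -0.009 and 0.009 m and y of short2_center in the frame of cradle_short between -0.042 and 0.042 m and z of short2_center in the frame of cradle_short between 0.0185 and 0.0255 m and x of mid1_center in the frame of cradle_mid between -0.009 and 0.009 m and y of mid1_center in the frame of cradle_mid between -0.042 and 0.042 m and z of mid1_center in the frame of cradle_mid between 0.0185 and 0.0255 m and angle between the x axis of each of mid1_center, mid2_center and the x axis of cradle_mid, either way round below 0.15 rad and x of mid2_center in the frame of cradle_mid between -0.009 and 0.009 m and y of mid2_center in the frame of cradle_mid between -0.042 and 0.042 m and z of mid2_center in the frame of cradle_mid between 0.0185 and 0.0255 m and x of long1_center in the frame of cradle_long between -0.009 and 0.009 m and y of long1_center in the frame of cradle_long between -0.042 and 0.042 m and z of long1_center in the frame of cradle_long between 0.0185 and 0.0255 m and angle between the x axis of each of long1_center, long2_center and the x axis of cradle_long, either way round below 0.15 rad and x of long2_center in the frame of cradle_long between -0.009 and 0.009 m and y of long2_center in the frame of cradle_long between -0.042 and 0.042 m and z of long2_center in the frame of cradle_long between 0.0185 and 0.0255 m), for 0.3 s.
2. then the dial stands at its fifth click (value of joint dial between 2.48799 and 2.74799 rad), for 0.3 s.
At the end, for the whole second after the job is handed in: Every pack present is at rest on the floor of a bay of the cradle of its own length (middle within 9 mm of the cradle's middle lengthwise, at its seated height within 3.5 mm, along the bay within 0.15 rad), and the dial rests at the fifth click, 2.62 rad within 0.13 (all of step 1 and all of step 2 and velocity of joint dial between -0.1 and 0.1 rad/s and linear speed of each of short1, short2, mid1, mid2, long1, long2 below 0.02 m/s); the robot touches nothing.
It fails at once if a bystander is pushed more than 6 cm from its place (distance of any of quad, spool, bowl, bowl2, driver, spanner from where it was at the start of the episode above 0.06 m).
Of short1, short2, mid1, mid2, long1, long2 only 4 to 6 are there at a start; the rules pass over those that are not, and their reading is None.
At some moment in a run one of short1, short2, mid1, mid2, long1, long2 may be knocked a few centimetres aside while the robot is not near it.
Once in a run the grip may slacken for a moment while it holds something.
It also fails if it takes over 210 s, if anything falls off the work surface, if the arm or the gripper's body presses on something with over 40 N, if the wrist force passes 120 N, or if a joint passes its speed limit or range.

## Working session

There is one attempt and no reset: what is moved stays moved. The work goes in short steps, Python scripts to look and compute and a tool call to move; the robot and the scene stay as the last step left them, time stands still between calls to the robot, and variables do not carry over. Pictures are saved under pics/ and viewed, at most 14 in all, crops included, and the job is handed in when it is done.

Besides the shell and the picture viewer there is one more tool, called after "Emit:" as name(argument=value, ...), one argument or row to a line, values as JSON. play_rows: Moves the arm, as the interface text tells. Its arguments: {"type":"object","properties":{"series":{"type":"array","items":{"type":"array","items":{"type":"number"}}},"gripper":{"type":"number"}},"required":["series"]}

```bash
mkdir -p pics; cat > h.py <<'E'
import numpy as np, cv2
from bench import read_state, get_image, job_done
def snap(name,fn=None):
    d=get_image(name)
    if fn: cv2.imwrite('pics/'+fn,d['image'][:,:,::-1])
    return d
def ray(d,u,v,z):
    R=np.array(d['rotation']);e=np.array(d['eye'])
    r=R@np.array([(u-d['cx'])/d['fx'],(v-d['cy'])/d['fy'],1.])
    return (e+r*(z-e[2])/r[2])
def proj(d,p):
    R=np.array(d['rotation']);c=R.T@(np.array(p)-np.array(d['eye']))
    return c[0]/c[2]*d['fx']+d['cx'],c[1]/c[2]*d['fy']+d['cy']
E
python3 - <<'E'
from h import *
for n in('top','side'):
    d=snap(n,n+'0.png');print(n,d['fx'],d['cx'],d['cy'],d['eye'],np.round(d['rotation'],3).tolist())
    print([np.round(ray(d,u,v,0)[:2]).tolist() for u,v in((0,0),(559,0),(0,419),(559,419))])
    import pickle;pickle.dump(d,open(n+'0.pkl','wb'))
print(read_state())
E
```

```text
top 531.8183195583025 284.3435717658465 216.7250318981234 [ 395.55267501  -35.11114411 1478.04038134] [-0.696, 0.715, -0.043, 0.045]Traceback (most recent call last):
  File "<stdin>", line 4, in <module>
  File "h.py", line 9, in ray
    r=R@np.array([(u-d['cx'])/d['fx'],(v-d['cy'])/d['fy'],1.])
      ~^~~~~~~~~~~~~~~~~~~~~~~~~~~~~~~~~~~~~~~~~~~~~~~~~~~~~~~
ValueError: matmul: Input operand 1 has a mismatch in its core dimension 0, with gufunc signature (n?,k),(k,m?)->(n?,m?) (size 3 is different from 4)
```

View pics/top0.png

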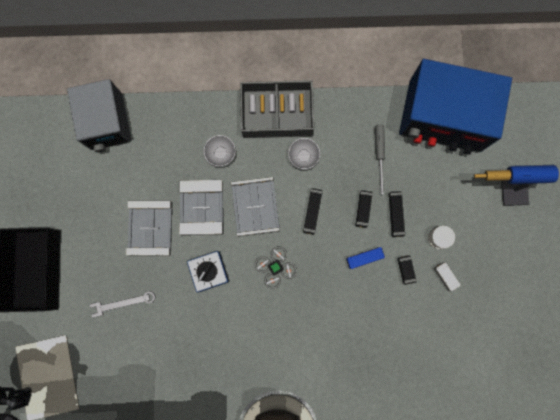

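```bash
sed -i "s/R=np.array(d\['rotation'\])/R=Rotation.from_quat(d['rotation']).as_matrix()/; s/^import numpy/from scipy.spatial.transform import Rotation\nimport numpy/" h.py
python3 - <<'E'
from h import *
d=snap('side','side0.png');print(d['eye'],d['fx'])
d=snap('top')
print([np.round(ray(d,u,v,0)[:2]).tolist() for u,v in((0,0),(559,0),(0,419),(559,419))])
im=d['image'][:,:,::-1]
# packs: dark blobs + grey ends
crop=im[160:300,280:480];cv2.imwrite('pics/packs.png',cv2.resize(crop,(800,560),interpolation=cv2.INTER_CUBIC))
crop=im[170:300,110:290];cv2.imwrite('pics/cr.png',cv2.resize(crop,(800,578),interpolation=cv2.INTER_CUBIC))
g=im.max(2);m=((g<70)).astype(np.uint8);m[:160]=0;m[300:]=0;m[:,:60]=0
for c in cv2.findContours(m,cv2.RETR_EXTERNAL,cv2.CHAIN_APPROX_NONE)[0]:
    if cv2.contourArea(c)<60: continue
    r=cv2.minAreaRect(c);b=cv2.boxPoints(r)
    P=np.array([ray(d,*p,32)[:2] for p in b]);e=P-np.roll(P,1,0);L=np.hypot(*e.T);k=L.argmax()
    print(np.round(r[0]),'world',np.round(P.mean(0),1),'L',np.round(sorted(L),1)[::2],'yaw',round(np.degrees(np.arctan2(e[k,1],e[k,0]))%180,1))
E
```

```text
[   1.19457809 -903.3479734   692.07035831] 413.1842028190566
[[1249.0, 791.0], [1202.0, -859.0], [55.0, 743.0], [17.0, -752.0]]
[206. 271.] world [434.1 181.2] L [48.5 51.4] yaw 88.5
[275. 267.] world [440.2  -5. ] L [33.8 35. ] yaw 115.0
[406. 269.] world [ 425.6 -358.8] L [36.9 70.9] yaw 10.3
[363. 211.] world [ 587.6 -249.9] L [34.9 90.7] yaw 169.8
[396. 214.] world [ 576.1 -339.6] L [ 37.  123.5] yaw 1.1
[312. 210.] world [ 591.9 -110.7] L [ 31.7 101.3] yaw 168.0
[497. 187.] world [ 644.4 -621. ] L [ 86.8 194.9] yaw 70.1
```

View pics/packs.png

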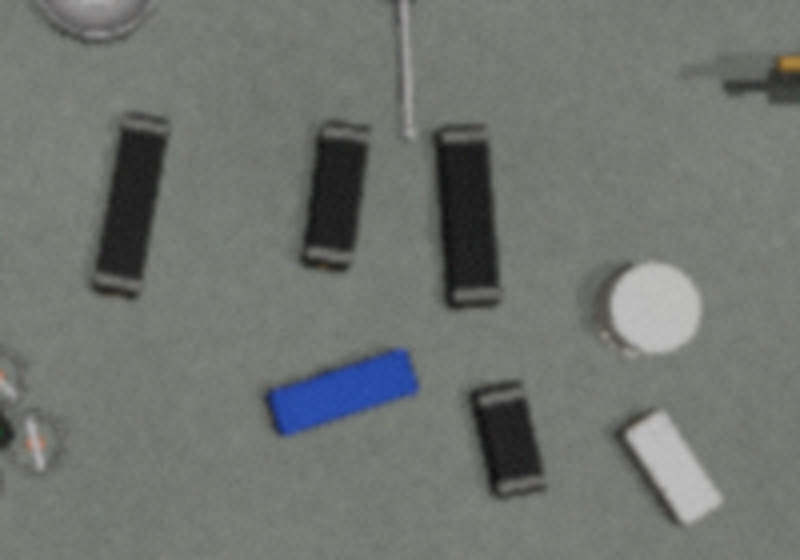

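View pics/cr.png

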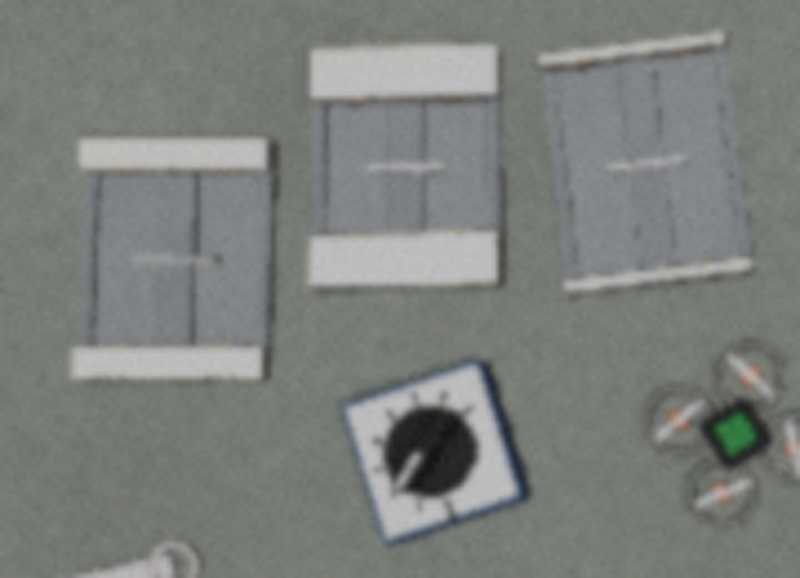

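View pics/side0.png

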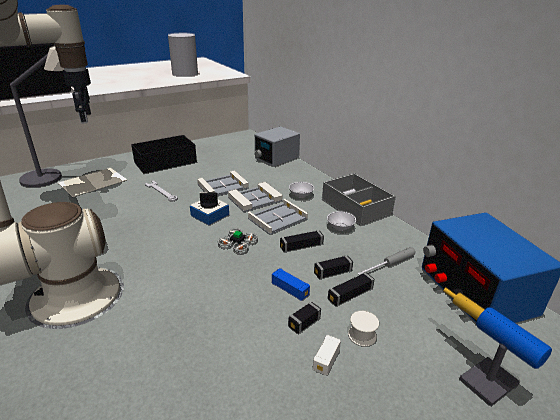

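```bash
cat >> h.py <<'E'
def packs(d,roi=(280,150,440,295)):
    """black packs outside: dark core + neutral bands; silhouette centre cast at z=16"""
    im=d['image'].astype(float);bg=np.median(im[240:300,300:480].reshape(-1,3),0)
    im=cv2.GaussianBlur(im,(0,0),.8);df=np.abs(im-bg).max(2)
    dark=(im.max(2)<70).astype(np.uint8); x0,y0,x1,y1=roi
    k=np.zeros_like(dark);k[y0:y1,x0:x1]=1;out=[]
    n,lab,st,_=cv2.connectedComponentsWithStats(dark*k)
    for i in range(1,n):
        if st[i,4]<80: continue
        p=np.argwhere(lab==i)[:,::-1].astype(np.float32)
        c=cv2.minAreaRect(p)[0]
        P=np.array([ray(d,u,v,16)[:2] for u,v in p]);m=P.mean(0)
        b=cv2.boxPoints(cv2.minAreaRect(P.astype(np.float32)));e=b-np.roll(b,1,0);L=np.hypot(*e.T);a=e[L.argmax()]
        yaw=np.arctan2(a[1],a[0]);yaw=(yaw+np.pi/2)%np.pi-np.pi/2
        ax=np.array([np.cos(yaw),np.sin(yaw)]);nn=np.array([-ax[1],ax[0]])
        # profile of the silhouette along the axis: difference from bench
        prof=[]
        ss=np.arange(-90,91)
        for s in ss:
            v=[]
            for t in(-10,-5,0,5,10):
                q=proj(d,[*(m+s*ax+t*nn),16]);v.append(cv2.getRectSubPix(df.astype(np.float32),(1,1),q)[0,0])
            prof.append(np.mean(v))
        prof=np.array(prof)>15
        z=90;lo=z
        while prof[lo-1] or prof[lo-3]: lo-=1
        hi=z
        while prof[hi+1] or prof[hi+3]: hi+=1
        s0=(ss[lo]+ss[hi])/2;out.append((np.round(c),np.round(m,1),ss[lo],ss[hi],np.round(m+s0*ax,1),round(np.degrees(yaw),1),np.round(sorted(L)[::2])))
    return out
E
python3 - <<'E'
from h import *
d=snap('top')
for o in packs(d): print(*o)
im=d['image'];w=((im.min(2)>150)).astype(np.uint8);w[:170]=0;w[300:]=0;w[:,:110]=0;w[:,290:]=0
for c in cv2.findContours(w,cv2.RETR_EXTERNAL,cv2.CHAIN_APPROX_NONE)[0]:
    if cv2.contourArea(c)<60: continue
    r=cv2.minAreaRect(c);b=cv2.boxPoints(r)
    P=np.array([ray(d,*p,26)[:2] for p in b]);e=P-np.roll(P,1,0);L=np.hypot(*e.T);k=L.argmax()
    print(np.round(r[0]),'world26',np.round(P.mean(0),1),'z13',np.round(ray(d,*r[0],13)[:2],1),'L',np.round(sorted(L),1)[::2],'nrm',round((np.degrees(np.arctan2(e[k,1],e[k,0]))-90+90)%180-90,1))
for n,p in dict(dial=(430,450),off=(450,513),ptr=(398,488)).items():
    q=(110+(p[0]+.5)*180/800-.5,170+(p[1]+.5)*130/578-.5);print(n,q,ray(d,*q,83)[:2].round(1),ray(d,*q,40)[:2].round(1))
E
```

```text
[312. 210.] [ 593.8 -111.2] -68 65 [ 592.3 -110.8] -12.2 [ 32. 102.]
[396. 214.] [ 578.5 -342. ] -66 67 [ 579. -342.] 1.5 [ 37. 121.]
[363. 208.] [ 597.  -252.9] -56 53 [ 595.5 -252.7] -10.5 [35. 78.]
[406. 268.] [ 424.4 -361.3] -41 41 [ 424.4 -361.3] 10.3 [37. 69.]
[207. 271.] world26 [434. 182.] z13 [434.2 183.9] L [82.6 82.7] nrm 17.0
[147. 251.] world26 [492.9 344.3] z13 [493.8 347.7] L [ 16.4 114.8] nrm -1.5
[200. 228.] world26 [553.6 199. ] z13 [555.  201.1] L [ 30.4 115.3] nrm -1.5
[148. 204.] world26 [622.7 340.9] z13 [624.7 344.3] L [ 16.8 113.3] nrm -1.5
[200. 186.] world26 [670.7 196.8] z13 [673.2 198.9] L [ 31.  113.7] nrm -1.6
dial (206.3625, 270.8235294117647) [433.2 173.9] [434.3 180.4]
off (210.8625, 284.9930795847751) [396.1 162.5] [396.2 168.6]
ptr (199.1625, 279.3702422145329) [411.5 192.9] [412.  199.9]
```

```bash
python3 - <<'E'
from h import *
d=snap('top');im=d['image']
for t in(130,140):
    w=((im.min(2)>t)).astype(np.uint8);w[:170]=0;w[240:]=0;w[:,:227]=0;w[:,290:]=0
    for c in cv2.findContours(w,cv2.RETR_EXTERNAL,cv2.CHAIN_APPROX_NONE)[0]:
        if len(c)<60: continue
        r=cv2.minAreaRect(c);b=cv2.boxPoints(r)
        P=np.array([ray(d,*p,26)[:2] for p in b]);e=P-np.roll(P,1,0);L=np.hypot(*e.T);k=L.argmax()
        print(t,np.round(r[0]),'w26',np.round(P.mean(0),1),np.round(sorted(L),1)[::2],round((np.degrees(np.arctan2(e[k,1],e[k,0])))%180-90,1))
s=read_state();print(s['clock'],s['position'],s['ee_rot'],Rotation.from_quat(s['ee_rot']).as_matrix().round(3))
E
```

```text
130 [255. 209.] w26 [601.1  47.8] [113.9 132. ] -84.3
130 [252. 180.] w26 [681.4  54.9] [  8.8 114.9] 6.7
140 [257. 231.] w26 [540.1  41.3] [  8.5 113.5] 5.6
140 [252. 180.] w26 [681.3  54.9] [  6.7 114.9] 5.7
0.25 [182.11764561 597.62601403 255.78463739] [ 9.89075230e-01 -1.47410671e-01 -1.59307762e-05  5.31878468e-04] [[ 0.957 -0.292 -0.   ]
 [-0.292 -0.957 -0.001]
 [ 0.     0.001 -1.   ]]
```

Emit:
play_rows(
  series=[
    [18, -31, -4, 0, 0, 0.04],
    [18, -31, -4, 0, 0, 0.04],
    [18, -31, -4, 0, 0, 0.04],
    [18, -31, -4, 0, 0, 0.04],
    [18, -31, -4, 0, 0, 0.04],
    [18, -31, -4, 0, 0, 0.04],
    [18, -31, -4, 0, 0, 0.04],
    [18, -31, -4, 0, 0, 0.04],
    [18, -31, -4, 0, 0, 0.04],
    [18, -31, -4, 0, 0, 0.04],
    [18, -31, -4, 0, 0, 0.04],
    [18, -31, -4, 0, 0, 0.04],
    [18, -31, -4, 0, 0, 0.04],
    [18, -31, -4, 0, 0, 0.04],
    [18, -31, -4, 0, 0, 0.04],
    [18, -31, -4, 0, 0, 0.04],
    [18, -31, -4, 0, 0, 0.04],
    [18, -31, -4, 0, 0, 0.04],
    [18, -31, -4, 0, 0, 0.04],
    [18, -31, -4, 0, 0, 0.04],
  ],
  gripper=0.7,
)

```text
clock: 1.92
position: [542.8, -23.9, 176.2]
ee_rot: [0.994, -0.106, 0.0, -0.0]
contact_force: [0.2, 0.1, 0.1]
gripper_width: 60.1
grasp_force: 0.0
```

Emit:
play_rows(
  series=[
    [12.4, -21.7, -10, 0, 0, 0],
    [12.4, -21.7, -10, 0, 0, 0],
    [12.4, -21.7, -10, 0, 0, 0],
    [12.3, -21.7, -10, 0, 0, 0],
    [0, 0, -28, 0, 0, 0],
    [0, 0, -28, 0, 0, 0],
    [0, 0, -20, 0, 0, 0],
    [0, 0, -15, 0, 0, 0],
    [0, 0, -12, 0, 0, 0],
    [0, 0, 0, 0, 0, 0],
    [0, 0, 0, 0, 0, 0],
  ],
)

```text
clock: 2.83
position: [591.7, -109.0, 33.1]
ee_rot: [0.994, -0.106, -0.0, 0.0]
contact_force: [-0.3, -0.8, -0.1]
gripper_width: 59.9
grasp_force: 0.0
```

Emit:
play_rows(
  series=[
    [0, 0, 0, 0, 0, 0],
    [0, 0, 0, 0, 0, 0],
    [0, 0, 0, 0, 0, 0],
    [0, 0, 0, 0, 0, 0],
    [0, 0, 0, 0, 0, 0],
    [0, 0, 0, 0, 0, 0],
  ],
  gripper=0,
)

```text
clock: 3.33
position: [592.7, -108.9, 35.0]
ee_rot: [0.994, -0.106, 0.002, -0.0]
contact_force: [-1.1, 1.6, 6.1]
gripper_width: 30.6
grasp_force: 61.8
```

Emit:
play_rows(
  series=[
    [0, 0, 10, 0, 0, 0],
    [0, 0, 20, 0, 0, 0],
    [0, 0, 20, 0, 0, 0],
    [0, 0, 10, 0, 0, 0],
    [0, 0, 0, 0, 0, 0],
  ],
)

```text
clock: 3.75
position: [593.0, -108.9, 96.0]
ee_rot: [0.994, -0.106, 0.003, -0.0]
contact_force: [1.0, 0.6, -2.4]
gripper_width: 30.6
grasp_force: 60.9
```

Emit:
play_rows(
  series=[
    [1.5, 12, 0, 0, 0, 0.3],
    [1.5, 19, 0, 0, 0, 0.3],
    [1.5, 22, 0, 0, 0, 0.3],
    [1.5, 22, 0, 0, 0, 0.3],
    [1.5, 22, 0, 0, 0, 0.3],
    [1.5, 22, 0, 0, 0, 0.3],
    [1.5, 22, 0, 0, 0, 0.3],
    [1.5, 20, 0, 0, 0, 0.3],
    [1.5, 16, 0, 0, 0, 0.3],
    [1.2, 10.8, 0, 0, 0, 0.27],
    [0, 0, -15, 0, 0, 0],
    [0, 0, -10, 0, 0, 0],
    [0, 0, 0, 0, 0, 0],
    [0, 0, 0, 0, 0, 0],
  ],
)

```text
clock: 4.92
position: [605.4, 78.1, 67.0]
ee_rot: [0.999, 0.049, -0.002, 0.001]
contact_force: [-0.4, 1.0, -1.2]
gripper_width: 30.8
grasp_force: 60.8
```

```bash
python3 - <<'E'
from h import *
d=snap('side','p1.png');im=d['image'][170:250,200:340];t=snap('top')['image'][165:250,215:327]
a=cv2.resize(im,(700,400),interpolation=2)[:,:,::-1]
cv2.imwrite('pics/p1.png',a)
E
```

```text
(no output)
```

View pics/p1.png

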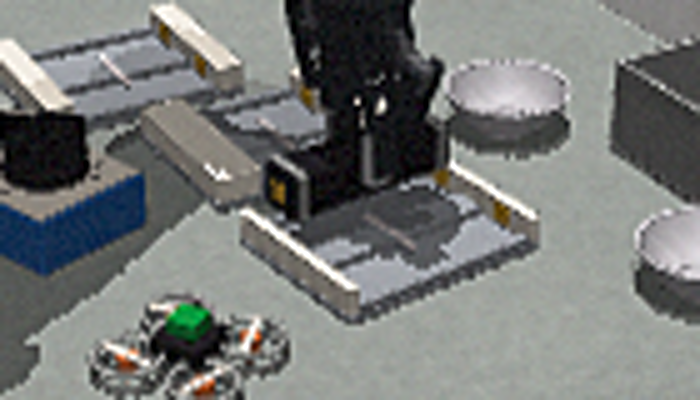

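The picture shows pack A held level over the far bay of the long cradle (around crop px 350,175), between both end blocks; lowering it.

Emit:
play_rows(
  series=[
    [2.3, 0.8, -5, 0, 0, 0],
    [0, 0, -7, 0, 0, 0],
    [0, 0, -5, 0, 0, 0],
    [0, 0, -4, 0, 0, 0],
    [0, 0, -3, 0, 0, 0],
    [0, 0, -1, 0, 0, 0],
    [0, 0, 0, 0, 0, 0],
  ],
)

```text
clock: 5.6
position: [608.4, 79.6, 42.8]
ee_rot: [0.999, 0.049, -0.0, 0.0]
contact_force: [0.2, 0.8, -3.2]
gripper_width: 30.8
grasp_force: 60.8
```

Emit:
play_rows(
  series=[
    [0, 0, -1, 0, 0, 0],
    [0, 0, -1, 0, 0, 0],
    [0, 0, -0.5, 0, 0, 0],
    [0, 0, 0, 0, 0, 0],
  ],
)

```text
clock: 5.93
position: [608.8, 79.7, 41.2]
ee_rot: [0.999, 0.05, 0.0, -0.0]
contact_force: [-0.3, 1.0, -2.1]
gripper_width: 30.9
grasp_force: 61.0
```

Not quite in contact, within a millimetre; release.

Emit:
play_rows(
  series=[
    [0, 0, -1, 0, 0, 0],
    [0, 0, 0, 0, 0, 0],
  ],
)

```text
clock: 6.1
position: [608.8, 79.7, 41.1]
ee_rot: [0.999, 0.05, 0.0, 0.0]
contact_force: [-2.2, 0.4, 5.8]
gripper_width: 31.0
grasp_force: 61.7
```

Emit:
play_rows(
  series=[
    [0, 0, 0, 0, 0, 0],
    [0, 0, 0, 0, 0, 0],
    [0, 0, 0, 0, 0, 0],
    [0, 0, 5, 0, 0, 0],
    [0, 0, 15, 0, 0, 0],
    [0, 0, 25, 0, 0, 0],
    [0, 0, 30, 0, 0, 0],
    [0, -20, 15, 0, 0, 0],
    [0, -30, 0, 0, 0, 0],
    [-1, -35, 0, 0, 0, 0],
    [-1, -35, 0, 0, 0, 0],
    [-1, -35, 0, 0, 0, 0],
    [-1, -35, 0, 0, 0, 0],
    [-1, -35, 0, 0, 0, 0],
    [-1, -35, 0, 0, 0, 0],
  ],
  gripper=0.55,
)

```text
clock: 7.35
position: [602.5, -182.1, 130.3]
ee_rot: [0.999, 0.05, 0.0, 0.0]
contact_force: [0.9, 0.8, -1.0]
gripper_width: 47.1
grasp_force: 0.0
```

```bash
python3 - <<'E'
from h import *
d=snap('top')
for o in packs(d,(228,150,440,295)): print(*o)
cv2.imwrite('pics/p2.png',cv2.resize(d['image'][160:300,220:450][:,:,::-1],(800,487),interpolation=2))
E
```

```text
Traceback (most recent call last):
  File "h.py", line 42, in packs
    while prof[hi+1] or prof[hi+3]: hi+=1
          ~~~~^^^^^^
IndexError: index 181 is out of bounds for axis 0 with size 181
```

```bash
sed -i 's/while prof\[lo-1\]/while lo>3 and prof[lo-1]/; s/while prof\[hi+1\] or prof\[hi+3\]/while hi<176 and (prof[hi+1] or prof[hi+3])/; s/while lo>3 and prof\[lo-1\] or prof\[lo-3\]/while lo>3 and (prof[lo-1] or prof[lo-3])/' h.py; python3 - <<'E'
from h import *
d=snap('top')
for o in packs(d,(228,150,440,295)): print(*o)
cv2.imwrite('pics/p2.png',cv2.resize(d['image'][160:300,220:450][:,:,::-1],(800,487),interpolation=2))
E
```

```text
[361. 174.] [ 695.  -249.1] -63 86 [ 695.3 -237.6] 88.4 [94. 95.]
[244. 194.] [623.8  77.3] -87 86 [623.3  77.3] -1.1 [ 42. 167.]
[336. 201.] [ 607.5 -191.9] -84 86 [ 607.7 -191. ] 75.7 [ 87. 202.]
[396. 214.] [ 578.5 -342.1] -66 67 [ 579.  -342.1] 1.6 [ 37. 121.]
[406. 269.] [ 423.9 -361.4] -40 41 [ 424.4 -361.3] 10.1 [37. 68.]
```

View pics/p2.png

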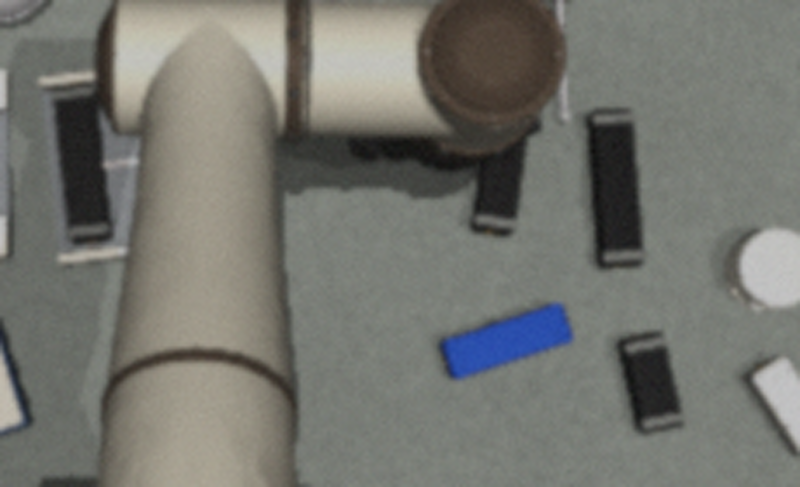

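Pack A lies in the +y bay (crop 82,165) between both end blocks. Next pack C (crop 615,190).

Emit:
play_rows(
  series=[
    [-3.5, -25, 0, 0, 0, -0.1],
    [-3.5, -25, 0, 0, 0, -0.1],
    [-3.5, -25, 0, 0, 0, -0.1],
    [-3.5, -25, 0, 0, 0, -0.1],
    [-3.5, -25, 0, 0, 0, -0.1],
    [-3.0, -20, 0, 0, 0, -0.1],
    [-3.0, -15, -10, 0, 0, -0.08],
    [0, 0, -20, 0, 0, 0],
    [0, 0, -20, 0, 0, 0],
    [0, 0, -15, 0, 0, 0],
    [0, 0, 0, 0, 0, 0],
    [0, 0, 0, 0, 0, 0],
  ],
  gripper=0.7,
)

```text
clock: 8.45
position: [578.7, -339.8, 63.6]
ee_rot: [1.0, 0.014, -0.001, -0.0]
contact_force: [0.3, 0.6, 0.2]
gripper_width: 59.8
grasp_force: 0.0
```

Emit:
play_rows(
  series=[
    [0, -2, -12, 0, 0, 0],
    [0, 0, -10, 0, 0, 0],
    [0, 0, -7, 0, 0, 0],
    [0, 0, 0, 0, 0, 0],
  ],
)

```text
clock: 8.78
position: [578.0, -341.8, 33.8]
ee_rot: [1.0, 0.014, -0.002, -0.001]
contact_force: [-0.7, 0.1, 0.2]
gripper_width: 60.0
grasp_force: 0.0
```

Emit:
play_rows(
  series=[
    [0, 0, 0, 0, 0, 0],
    [0, 0, 0, 0, 0, 0],
    [0, 0, 0, 0, 0, 0],
    [0, 0, 0, 0, 0, 0],
    [0, 0, 0, 0, 0, 0],
    [0, 0, 0, 0, 0, 0],
  ],
  gripper=0,
)

```text
clock: 9.28
position: [579.7, -342.5, 36.6]
ee_rot: [1.0, 0.014, 0.001, 0.0]
contact_force: [0.9, 1.0, 2.9]
gripper_width: 30.3
grasp_force: 62.5
```

Emit:
play_rows(
  series=[
    [0, 0, 10, 0, 0, 0],
    [0, 0, 20, 0, 0, 0],
    [0, 0, 20, 0, 0, 0],
    [0, 0, 10, 0, 0, 0],
    [0, 0, 0, 0, 0, 0],
  ],
)

```text
clock: 9.7
position: [580.5, -342.9, 98.9]
ee_rot: [1.0, 0.014, 0.002, 0.001]
contact_force: [0.6, -0.5, -2.5]
gripper_width: 30.8
grasp_force: 62.0
```

Emit:
play_rows(
  series=[
    [2.1, 12, 0, 0, 0, 0.04],
    [2.1, 20, 0, 0, 0, 0.04],
    [2.1, 26, 0, 0, 0, 0.04],
    [2.1, 26, 0, 0, 0, 0.04],
    [2.1, 26, 0, 0, 0, 0.04],
    [2.1, 26, 0, 0, 0, 0.04],
    [2.1, 26, 0, 0, 0, 0.04],
    [2.1, 26, 0, 0, 0, 0.04],
    [2.1, 26, 0, 0, 0, 0.04],
    [2.1, 26, 0, 0, 0, 0.04],
    [2.1, 26, 0, 0, 0, 0.04],
    [2.1, 26, 0, 0, 0, 0.04],
    [2.1, 26, 0, 0, 0, 0.04],
    [2.1, 22, 0, 0, 0, 0.05],
    [2.1, 12, 0, 0, 0, 0.05],
    [2, 8, 0, 0, 0, 0.05],
    [0, 0, -15, 0, 0, 0],
    [0, 0, -15, 0, 0, 0],
    [0, 0, 0, 0, 0, 0],
    [0, 0, 0, 0, 0, 0],
  ],
)

```text
clock: 11.37
position: [611.7, 16.9, 64.6]
ee_rot: [0.999, 0.049, -0.002, 0.0]
contact_force: [-0.1, -0.6, -1.5]
gripper_width: 30.7
grasp_force: 62.0
```

Emit:
play_rows(
  series=[
    [1.5, 0, -6, 0, 0, 0],
    [0, 0, -6, 0, 0, 0],
    [0, 0, -5, 0, 0, 0],
    [0, 0, -3, 0, 0, 0],
    [0, 0, -2, 0, 0, 0],
    [0, 0, -1.5, 0, 0, 0],
    [0, 0, 0, 0, 0, 0],
  ],
)

```text
clock: 11.95
position: [614.3, 17.6, 42.6]
ee_rot: [0.999, 0.049, 0.0, 0.0]
contact_force: [-0.0, 0.8, -1.7]
gripper_width: 30.7
grasp_force: 62.2
```

Emit:
play_rows(
  series=[
    [0, 0, -1, 0, 0, 0],
    [0, 0, -0.5, 0, 0, 0],
    [0, 0, 0, 0, 0, 0],
  ],
)

```text
clock: 12.2
position: [614.3, 17.7, 42.6]
ee_rot: [0.999, 0.049, 0.0, 0.0]
contact_force: [-2.5, 0.7, 7.6]
gripper_width: 30.8
grasp_force: 63.2
```

Emit:
play_rows(
  series=[
    [0, 0, 0, 0, 0, 0],
    [0, 0, 0, 0, 0, 0],
    [0, 0, 0, 0, 0, 0],
    [0, 0, 5, 0, 0, 0],
    [0, 0, 15, 0, 0, 0],
    [0, 0, 25, 0, 0, 0],
    [0, 0, 30, 0, 0, 0],
    [-5, -20, 15, 0, 0, 0],
    [-15, -30, 0, 0, 0, 0],
    [-20, -30, 0, 0, 0, 0],
    [-20, -30, 0, 0, 0, 0],
    [-20, -30, 0, 0, 0, 0],
    [-20, -30, 0, 0, 0, 0],
    [-15, -20, 0, 0, 0, 0],
    [0, 0, 0, 0, 0, 0],
  ],
  gripper=0.52,
)

```text
clock: 13.45
position: [495.9, -175.1, 130.9]
ee_rot: [0.999, 0.047, -0.001, -0.0]
contact_force: [0.2, 0.0, -0.4]
gripper_width: 44.6
grasp_force: 0.0
```

```bash
python3 - <<'E'
from h import *
d=snap('top')
for o in packs(d,(228,150,440,295)): print(*o)
cv2.imwrite('pics/p3.png',np.hstack([cv2.resize(d['image'][165:300,220:430][:,:,::-1],(400,260),interpolation=2),cv2.resize(snap('side')['image'][170:340,200:400][:,:,::-1],(400,260),interpolation=2)]))
E
```

```text
[244. 216.] [603.6  82. ] -87 82 [601.1  81.8] 5.2 [ 33. 161.]
[265. 198.] [632.3  19.7] -40 59 [641.8  20.9] 7.3 [32. 70.]
[364. 202.] [ 614.  -256.4] -87 36 [ 589.  -251.8] -10.5 [35. 43.]
[358. 228.] [ 544.4 -232.8] -62 86 [ 544.8 -220.9] 88.5 [94. 97.]
[348. 250.] [ 479.5 -205.8] -87 86 [ 479.5 -206.3] 88.5 [19. 66.]
[406. 268.] [ 424.3 -361.2] -41 41 [ 424.3 -361.2] 10.1 [37. 69.]
[297. 277.] [409.1 -64.7] -87 86 [408.6 -64.8] 4.2 [ 8. 96.]
```

View pics/p3.png

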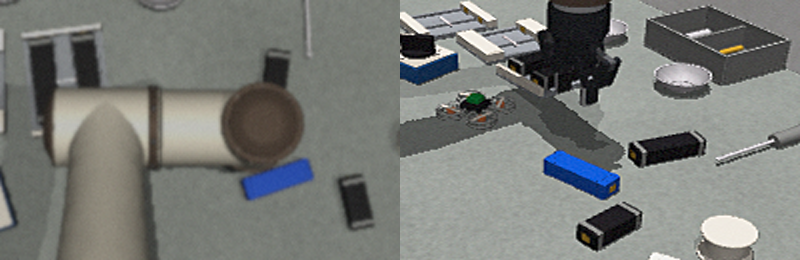

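Emit:
play_rows(
  series=[
    [-9, -23.3, 0, 0, 0, 0.1],
    [-9, -23.3, 0, 0, 0, 0.1],
    [-9, -23.3, 0, 0, 0, 0.1],
    [-9, -23.3, 0, 0, 0, 0.1],
    [-9, -23.3, 0, 0, 0, 0.1],
    [-9, -23.3, 0, 0, 0, 0.1],
    [-9, -23.3, 0, 0, 0, 0.1],
    [-8.6, -23, 0, 0, 0, 0.1],
    [0, 0, -25, 0, 0, 0],
    [0, 0, -25, 0, 0, 0],
    [0, 0, -15, 0, 0, 0],
    [0, 0, 0, 0, 0, 0],
    [0, 0, 0, 0, 0, 0],
  ],
  gripper=0.6,
)

```text
clock: 14.63
position: [428.3, -358.1, 65.4]
ee_rot: [0.996, 0.092, -0.001, -0.0]
contact_force: [-0.2, 0.0, 0.1]
gripper_width: 51.4
grasp_force: 0.0
```

```bash
python3 - <<'E'
from h import *
d=snap('top')
for o in packs(d,(228,150,440,295)): print(*o)
cv2.imwrite('pics/p4.png',np.hstack([cv2.resize(d['image'][165:300,220:430][:,:,::-1],(400,260),interpolation=2),cv2.resize(snap('side')['image'][170:340,200:400][:,:,::-1],(400,260),interpolation=2)]))
E
```

```text
[265. 204.] [616.2  18.3] -79 79 [616.2  18.3] 6.5 [ 32. 102.]
[243. 206.] [612.2  80.7] -82 76 [609.2  80.5] 4.9 [ 33. 102.]
[364. 204.] [ 609.3 -255.4] -73 40 [ 593.1 -252.6] -9.8 [34. 53.]
[334. 253.] [ 455.7 -170.1] -87 86 [ 455.2 -170.1] -0.3 [ 90. 227.]
[434. 262.] [ 446.4 -437.3] -65 86 [ 456.9 -437.9] -3.6 [30. 82.]
[408. 272.] [ 415.9 -357.7] -87 72 [ 413.7 -364.8] 72.2 [ 59. 151.]
[275. 267.] [440.4  -5.4] -47 50 [441.1  -6.7] -64.8 [35. 35.]
```

View pics/p4.png

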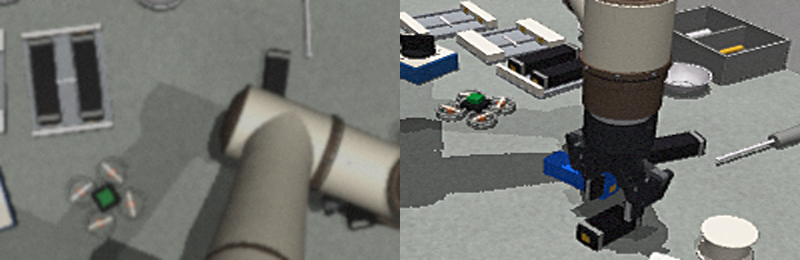

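Both long packs lie parallel in their cradle, the fingers straddle pack D. Descend and grip.

Emit:
play_rows(
  series=[
    [-4, -3, 0, 0, 0, 0],
    [0, 0, -12, 0, 0, 0],
    [0, 0, -11, 0, 0, 0],
    [0, 0, -8, 0, 0, 0],
    [0, 0, 0, 0, 0, 0],
  ],
)

```text
clock: 15.15
position: [422.5, -360.9, 33.3]
ee_rot: [0.996, 0.091, -0.001, -0.001]
contact_force: [0.1, -0.2, -0.5]
gripper_width: 51.3
grasp_force: 0.0
```

Emit:
play_rows(
  series=[
    [0, 0, 0, 0, 0, 0],
    [0, 0, 0, 0, 0, 0],
    [0, 0, 0, 0, 0, 0],
    [0, 0, 0, 0, 0, 0],
    [0, 0, 0, 0, 0, 0],
    [0, 0, 0, 0, 0, 0],
  ],
  gripper=0,
)

```text
clock: 15.65
position: [423.9, -361.6, 35.3]
ee_rot: [0.996, 0.091, 0.0, 0.0]
contact_force: [1.1, 0.3, 1.7]
gripper_width: 30.5
grasp_force: 61.3
```

Emit:
play_rows(
  series=[
    [0, 0, 10, 0, 0, 0],
    [0, 0, 20, 0, 0, 0],
    [0, 0, 20, 0, 0, 0],
    [0, 0, 15, 0, 0, 0],
    [0, 0, 0, 0, 0, 0],
  ],
)

```text
clock: 16.07
position: [425.3, -362.5, 103.6]
ee_rot: [0.996, 0.091, 0.003, 0.002]
contact_force: [1.4, -0.5, -0.4]
gripper_width: 30.8
grasp_force: 61.2
```

Emit:
play_rows(
  series=[
    [4, 12, 0, 0, 0, -0.1],
    [8, 22, 0, 0, 0, -0.1],
    [10, 28.5, 0, 0, 0, -0.1],
    [10, 28.5, 0, 0, 0, -0.1],
    [10, 28.5, 0, 0, 0, -0.1],
    [10, 28.5, 0, 0, 0, -0.1],
    [10, 28.5, 0, 0, 0, -0.1],
    [10, 28.5, 0, 0, 0, -0.1],
    [10, 28.5, 0, 0, 0, -0.1],
    [10, 28.5, 0, 0, 0, -0.1],
    [10, 28.5, 0, 0, 0, -0.1],
    [10, 28.5, 0, 0, 0, -0.1],
    [10, 28.5, 0, 0, 0, -0.1],
    [10, 28.5, 0, 0, 0, -0.1],
    [10, 28.5, 0, 0, 0, -0.1],
    [10, 28.5, 0, 0, 0, -0.1],
    [10, 28.5, 0, 0, 0, -0.1],
    [10, 28.5, 0, 0, 0, -0.1],
    [10, 28.5, 0, 0, 0, -0.1],
    [0, 0, 0, 0, 0, -0.07],
  ],
)

```text
clock: 17.73
position: [607.3, 161.7, 99.1]
ee_rot: [1.0, -0.01, 0.001, -0.001]
contact_force: [0.7, -0.4, -1.0]
gripper_width: 30.7
grasp_force: 61.1
```

Emit:
play_rows(
  series=[
    [3.5, 5, -10, 0, 0, 0],
    [0, 0, -14, 0, 0, 0],
    [0, 0, -12, 0, 0, 0],
    [0, 0, 0, 0, 0, 0],
    [0, 0, 0, 0, 0, 0],
  ],
)

```text
clock: 18.15
position: [608.2, 160.8, 62.4]
ee_rot: [1.0, -0.013, -0.002, 0.001]
contact_force: [0.3, 0.9, -1.4]
gripper_width: 30.9
grasp_force: 61.1
```

```bash
python3 - <<'E'
from h import *
im=snap('side')['image'][160:230,180:290]
cv2.imwrite('pics/p5.png',cv2.resize(im,(770,490),interpolation=2)[:,:,::-1])
E
```

```text
(no output)
```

View pics/p5.png

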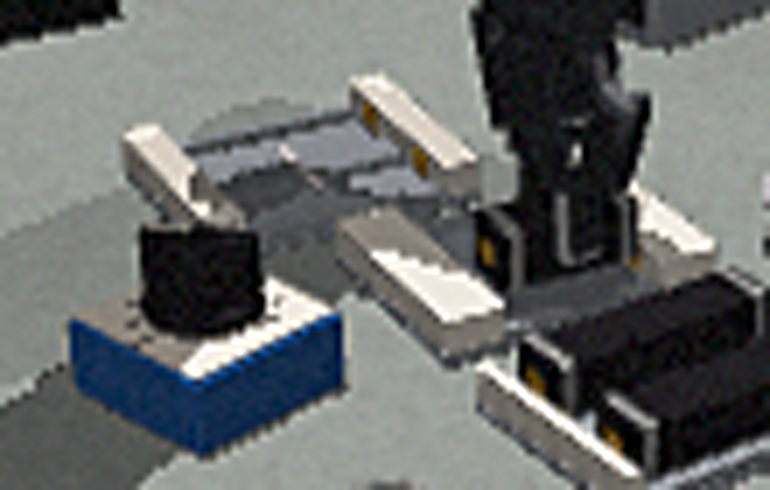

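Pack D is held over the near bay of the short cradle (crop 560,240); a few mm correction in y is needed.

Emit:
play_rows(
  series=[
    [2.7, 6, 0, 0, 0, 0],
    [0, 0, -6, 0, 0, 0],
    [0, 0, -4, 0, 0, 0],
    [0, 0, 0, 0, 0, 0],
  ],
)

```text
clock: 18.53
position: [611.0, 167.8, 52.8]
ee_rot: [1.0, -0.012, -0.001, 0.0]
contact_force: [0.2, 0.3, -1.7]
gripper_width: 30.8
grasp_force: 61.1
```

Emit:
play_rows(
  series=[
    [0, -0.5, -4, 0, 0, 0],
    [0, 0, -3, 0, 0, 0],
    [0, 0, -2, 0, 0, 0],
    [0, 0, -1.5, 0, 0, 0],
    [0, 0, -1.5, 0, 0, 0],
    [0, 0, 0, 0, 0, 0],
  ],
)

```text
clock: 19.03
position: [611.6, 167.4, 41.4]
ee_rot: [1.0, -0.012, -0.0, 0.0]
contact_force: [-0.4, -0.0, -0.8]
gripper_width: 30.8
grasp_force: 61.1
```

Emit:
play_rows(
  series=[
    [0, 0, -1, 0, 0, 0],
    [0, 0, 0, 0, 0, 0],
  ],
)

```text
clock: 19.2
position: [611.9, 167.6, 41.3]
ee_rot: [1.0, -0.012, 0.0, 0.0]
contact_force: [-1.2, -0.4, 1.3]
gripper_width: 31.0
grasp_force: 61.4
```

Emit:
play_rows(
  series=[
    [0, 0, 0, 0, 0, 0],
    [0, 0, 0, 0, 0, 0],
    [0, 0, 0, 0, 0, 0],
    [0, 0, 5, 0, 0, 0],
    [0, 0, 15, 0, 0, 0],
    [0, 0, 25, 0, 0, 0],
    [0, 0, 30, 0, 0, 0],
    [0, -20, 15, 0, 0, 0],
    [0, -35, 0, 0, 0, -0.16],
    [0, -38, 0, 0, 0, -0.16],
    [0, -38, 0, 0, 0, -0.16],
    [0, -38, 0, 0, 0, -0.16],
    [0, 0, 0, 0, 0, 0],
  ],
  gripper=0.55,
)

```text
clock: 20.28
position: [610.9, -6.9, 131.3]
ee_rot: [0.999, -0.049, -0.0, 0.0]
contact_force: [0.0, -0.0, 0.2]
gripper_width: 47.0
grasp_force: 0.0
```

```bash
python3 - <<'E'
from h import *
d=snap('top')
for o in packs(d,(228,150,440,295)): print(*o)
for o in packs(d,(170,150,228,255)): print(*o)
E
```

```text
[269. 172.] [708.6   5.9] -75 59 [704.7  -1.2] 61.4 [95. 96.]
[254. 233.] [521.1  53.9] 0 0 [521.1  53.9] -21.8 [177. 350.]
[363. 208.] [ 597.  -252.8] -57 53 [ 595.  -252.5] -9.7 [34. 77.]
[275. 267.] [440.4  -4.4] -87 25 [427.1  23.6] -64.7 [34. 35.]
[222. 228.] [557.  135.1] -87 86 [556.5 135.1] -0.7 [ 28. 148.]
```

Emit:
play_rows(
  series=[
    [-1.8, -18, 0, 0, 0, -0.08],
    [-1.8, -28, 0, 0, 0, -0.08],
    [-1.8, -30, 0, 0, 0, -0.08],
    [-1.8, -30, 0, 0, 0, -0.08],
    [-1.8, -30, 0, 0, 0, -0.08],
    [-1.8, -30, 0, 0, 0, -0.08],
    [-1.8, -30, 0, 0, 0, -0.08],
    [-1.8, -28, -10, 0, 0, -0.08],
    [-1.5, -21.7, -20, 0, 0, -0.08],
    [0, 0, -20, 0, 0, 0],
    [0, 0, -15, 0, 0, 0],
    [0, 0, 0, 0, 0, 0],
    [0, 0, 0, 0, 0, 0],
  ],
  gripper=0.65,
)

```text
clock: 21.42
position: [596.0, -246.5, 65.4]
ee_rot: [0.997, -0.083, -0.001, 0.0]
contact_force: [-0.6, -0.4, 0.0]
gripper_width: 55.6
grasp_force: 0.0
```

Emit:
play_rows(
  series=[
    [-1, -5, 0, 0, 0, -0.08],
    [0, 0, -12, 0, 0, 0],
    [0, 0, -11, 0, 0, 0],
    [0, 0, -8, 0, 0, 0],
    [0, 0, 0, 0, 0, 0],
  ],
)

```text
clock: 21.83
position: [593.3, -251.6, 32.3]
ee_rot: [0.996, -0.088, -0.002, -0.0]
contact_force: [-0.2, 0.1, -1.1]
gripper_width: 55.5
grasp_force: 0.0
```

Emit:
play_rows(
  series=[
    [0, 0, 0, 0, 0, 0],
    [0, 0, 0, 0, 0, 0],
    [0, 0, 0, 0, 0, 0],
    [0, 0, 0, 0, 0, 0],
    [0, 0, 0, 0, 0, 0],
    [0, 0, 0, 0, 0, 0],
  ],
  gripper=0,
)

```text
clock: 22.33
position: [595.1, -252.1, 35.2]
ee_rot: [0.996, -0.088, 0.0, 0.0]
contact_force: [-0.7, 1.2, 0.7]
gripper_width: 31.1
grasp_force: 61.9
```

Emit:
play_rows(
  series=[
    [0, 0, 10, 0, 0, 0],
    [0, 0, 20, 0, 0, 0],
    [0, 0, 20, 0, 0, 0],
    [0, 0, 15, 0, 0, 0],
    [0, 0, 0, 0, 0, 0],
  ],
)

```text
clock: 22.75
position: [597.1, -252.8, 104.3]
ee_rot: [0.996, -0.087, 0.004, 0.001]
contact_force: [0.3, -0.4, -1.0]
gripper_width: 31.0
grasp_force: 61.6
```

Emit:
play_rows(
  series=[
    [-2, 12, 0, 0, 0, 0.07],
    [-2, 22, 0, 0, 0, 0.07],
    [-2, 30, 0, 0, 0, 0.07],
    [-2, 30, 0, 0, 0, 0.07],
    [-2, 30, 0, 0, 0, 0.07],
    [-2, 30, 0, 0, 0, 0.07],
    [-2, 30, 0, 0, 0, 0.07],
    [-2, 30, 0, 0, 0, 0.07],
    [-2, 30, 0, 0, 0, 0.07],
    [-2, 30, 0, 0, 0, 0.07],
    [-2, 30, 0, 0, 0, 0.07],
    [-2, 30, 0, 0, 0, 0.07],
    [-2, 30, 0, 0, 0, 0.07],
    [-2, 30, 0, 0, 0, 0.07],
    [-2, 30, 0, 0, 0, 0.07],
    [-2, 30, 0, 0, 0, 0.07],
    [-2, 30, 0, 0, 0, 0.07],
    [-2, 30, 0, 0, 0, 0.07],
    [-2, 25, 0, 0, 0, 0.08],
    [-2, 20, 0, 0, 0, 0.08],
  ],
)

```text
clock: 24.42
position: [553.2, 308.8, 98.2]
ee_rot: [1.0, -0.012, -0.001, 0.001]
contact_force: [0.7, -0.1, -0.7]
gripper_width: 30.8
grasp_force: 61.6
```

Emit:
play_rows(
  series=[
    [0, 0, -10, 0, 0, 0],
    [0, 0, -15, 0, 0, 0],
    [0, 0, -12, 0, 0, 0],
    [0, 0, 0, 0, 0, 0],
    [0, 0, 0, 0, 0, 0],
    [0, 0, 0, 0, 0, 0],
  ],
)

```text
clock: 24.92
position: [554.8, 306.3, 62.7]
ee_rot: [1.0, -0.014, -0.0, 0.0]
contact_force: [0.2, -0.1, -0.7]
gripper_width: 30.6
grasp_force: 61.6
```

```bash
python3 - <<'E'
from h import *
im=snap('side')['image'][150:230,180:290]
cv2.imwrite('pics/p6.png',cv2.resize(im,(770,560),interpolation=2)[:,:,::-1])
E
```

```text
(no output)
```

View pics/p6.png

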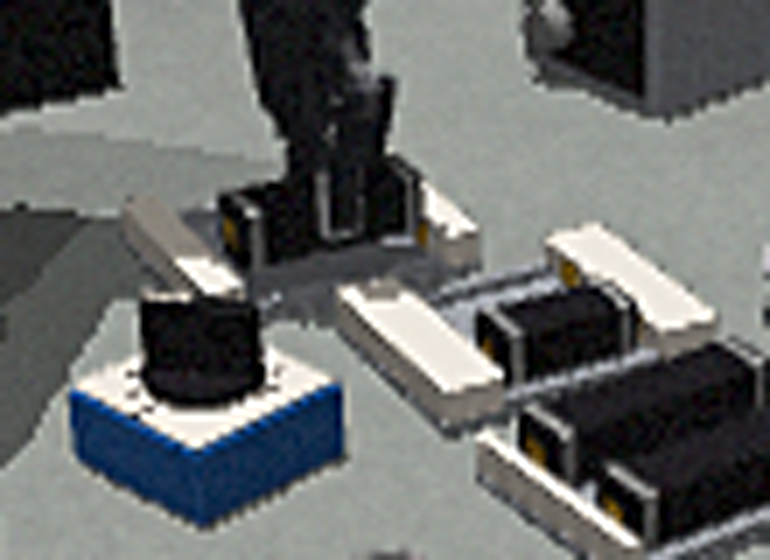

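Pack B hovers over the near bay of the mid cradle (crop 320,215); the short pack is seated (crop 555,335).

Emit:
play_rows(
  series=[
    [2, 5, 0, 0, 0, 0],
    [0, 0, -6, 0, 0, 0],
    [0, 0, -4, 0, 0, 0],
    [0, 0, 0, 0, 0, 0],
    [0, 0, 0, 0, 0, 0],
  ],
)

```text
clock: 25.38
position: [556.5, 311.6, 52.3]
ee_rot: [1.0, -0.013, -0.0, 0.0]
contact_force: [0.3, 0.1, -1.2]
gripper_width: 30.5
grasp_force: 61.6
```

Emit:
play_rows(
  series=[
    [0, 0, -4, 0, 0, 0],
    [0, 0, -3, 0, 0, 0],
    [0, 0, -2, 0, 0, 0],
    [0, 0, -1.5, 0, 0, 0],
    [0, 0, -1.5, 0, 0, 0],
    [0, 0, -0.5, 0, 0, 0],
    [0, 0, 0, 0, 0, 0],
  ],
)

```text
clock: 25.97
position: [556.8, 311.8, 41.1]
ee_rot: [1.0, -0.013, 0.0, 0.0]
contact_force: [-2.1, -1.6, 3.3]
gripper_width: 30.8
grasp_force: 62.3
```

Emit:
play_rows(
  series=[
    [0, 0, -0.5, 0, 0, 0],
    [0, 0, 0, 0, 0, 0],
  ],
)

```text
clock: 26.13
position: [556.8, 311.8, 41.1]
ee_rot: [1.0, -0.013, 0.0, 0.0]
contact_force: [-3.1, -1.5, 6.8]
gripper_width: 30.9
grasp_force: 62.7
```

Emit:
play_rows(
  series=[
    [0, 0, 0, 0, 0, 0],
    [0, 0, 0, 0, 0, 0],
    [0, 0, 0, 0, 0, 0],
    [0, 0, 5, 0, 0, 0],
    [0, 0, 15, 0, 0, 0],
    [0, 0, 30, 0, 0, 0],
    [0, 0, 40, 0, 0, 0],
    [0, 0, 30, 0, 0, 0],
    [-25, 25, 10, 0, 0, 0],
    [-30, 30, 0, 0, 0, 0],
    [-30, 30, 0, 0, 0, 0],
    [-30, 30, 0, 0, 0, 0],
    [-30, 30, 0, 0, 0, 0],
    [-30, 30, 0, 0, 0, 0],
    [0, 0, 0, 0, 0, 0],
  ],
  gripper=0.55,
)

```text
clock: 27.38
position: [380.3, 489.1, 170.3]
ee_rot: [1.0, -0.01, 0.0, -0.001]
contact_force: [0.4, -0.7, 0.1]
gripper_width: 47.0
grasp_force: 0.0
```

```bash
python3 - <<'E'
from h import *
d=snap('top');im=d['image']
for o in packs(d,(120,150,440,250)): print(*o)
cv2.imwrite('pics/p7.png',cv2.resize(im[165:300,110:290],(800,600),interpolation=2)[:,:,::-1])
E
```

```text
[243. 206.] [612.1  80.9] -80 73 [608.6  80.5] 5.2 [ 33. 103.]
[265. 204.] [615.8  18.4] -77 76 [615.3  18.3] 5.9 [ 32. 103.]
[212. 206.] [614.4 167.8] -78 76 [613.4 167.8] -0.6 [33. 56.]
[160. 228.] [557.6 312.5] -76 76 [557.6 312.5] 0.1 [36. 95.]
```

View pics/p7.png

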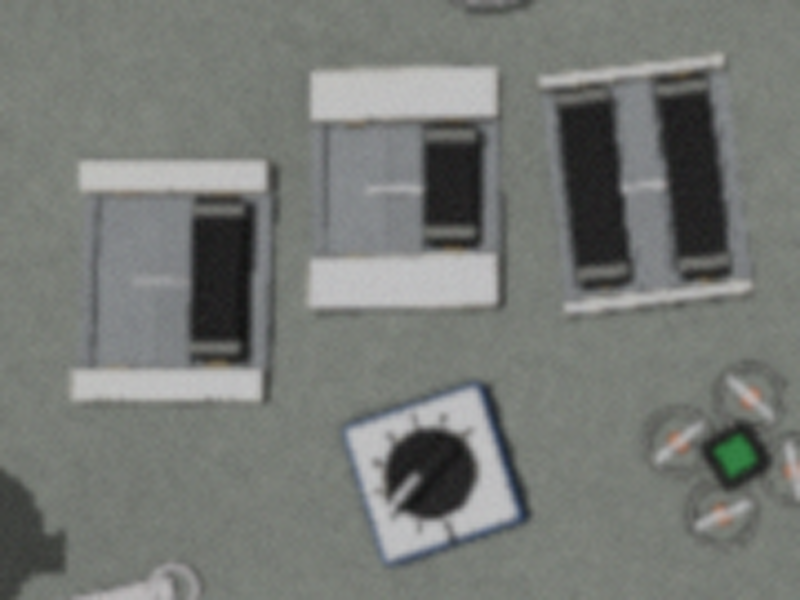

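All four packs are seated: mid (crop 220,280), short (450,185), long (595,185) and (695,180). The dial pointer (crop 400,495) is at click 2, with the off tick at (450,535), so three clicks clockwise are needed.

```bash
python3 - <<'E'
from h import *
s=read_state();R=Rotation.from_quat(s['ee_rot']).as_matrix()
print(np.round(np.degrees(s['joints']),1),np.degrees(np.arctan2(R[1,0],R[0,0])),s['position'])
d=snap('top');im=d['image'];W=((im.min(2)>130)*255).astype(np.uint8);W[:245]=0;W[296:]=0;W[:,:183]=0;W[:,232:]=0
c=max(cv2.findContours(W,0,1)[0],key=cv2.contourArea);r=cv2.minAreaRect(c);print('box z40',ray(d,*r[0],40)[:2].round(1),r)
k=(im.max(2)<75).astype(np.uint8);k[W*0+0==1]=0
n,l,st,ce=cv2.connectedComponentsWithStats(k);i=l[270,210];print('dial dark',st[i],ce[i],ray(d,*ce[i],60)[:2].round(1))
E
```

```text
[ 66.9  25.4  -7.3  -0.  -57.2  21.9] -1.1986251355003237 [381.89600744 486.99753728 170.10301063]
box z40 [433.4 179.9] ((206.5500030517578, 271.1499938964844), (30.99031639099121, 31.30654525756836), 71.56504821777344)
dial dark [197 262  20  19 279] [206.71326165 270.71684588] [434.  176.4]
```

Emit:
play_rows(
  series=[
    [4.3, -25.6, -2, 0, 0, -0.58],
    [4.3, -25.6, -2, 0, 0, -0.58],
    [4.3, -25.6, -2, 0, 0, -0.58],
    [4.3, -25.6, -2, 0, 0, -0.58],
    [4.3, -25.6, -2, 0, 0, -0.58],
    [4.3, -25.6, -2, 0, 0, -0.58],
    [4.3, -25.6, -2, 0, 0, -0.58],
    [4.3, -25.6, -2, 0, 0, -0.58],
    [4.3, -25.6, -2, 0, 0, -0.58],
    [4.3, -25.6, -2, 0, 0, -0.58],
    [4.3, -25.6, -2, 0, 0, -0.58],
    [4.3, -25.6, -2, 0, 0, -0.58],
    [0, 0, 0, 0, 0, 0],
    [0, 0, 0, 0, 0, 0],
  ],
)

```text
clock: 28.65
position: [436.6, 174.7, 146.0]
ee_rot: [0.929, -0.371, 0.0, 0.0]
contact_force: [0.5, 0.1, -0.3]
gripper_width: 46.8
grasp_force: 0.0
```

Emit:
play_rows(
  series=[
    [-3, 5.2, 0, 0, 0, 0],
    [0, 0, -20, 0, 0, 0],
    [0, 0, -20, 0, 0, 0],
    [0, 0, -15, 0, 0, 0],
    [0, 0, -10, 0, 0, 0],
    [0, 0, 0, 0, 0, 0],
    [0, 0, 0, 0, 0, 0],
  ],
)

```text
clock: 29.23
position: [433.1, 182.9, 80.7]
ee_rot: [0.93, -0.368, -0.0, 0.0]
contact_force: [-0.3, 0.1, 0.5]
gripper_width: 47.1
grasp_force: 0.0
```

```bash
python3 - <<'E'
from h import *
im=snap('side')['image'][160:230,170:260]
cv2.imwrite('pics/p8.png',cv2.resize(im,(720,560),interpolation=2)[:,:,::-1])
E
```

```text
(no output)
```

View pics/p8.png

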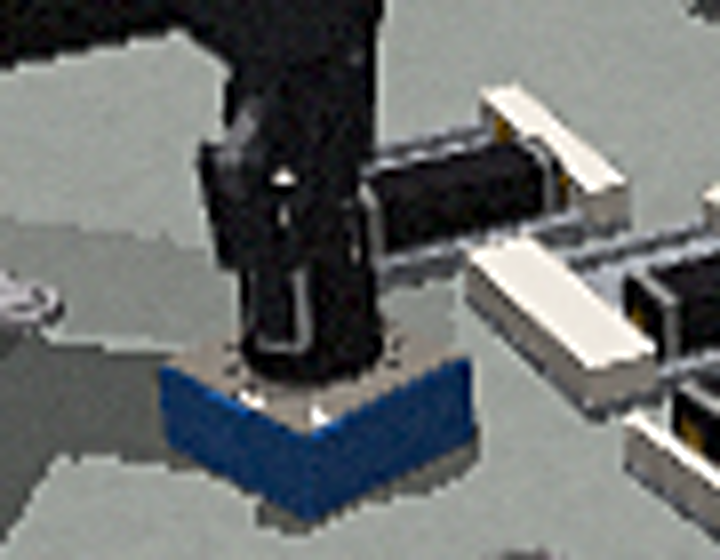

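The gripper straddles the dial bar (crop 290,310), fingertips above the skirt. A 3 mm y correction, then grip.

Emit:
play_rows(
  series=[
    [0.5, -3, 0, 0, 0, 0],
    [0, 0, 0, 0, 0, 0],
    [0, 0, 0, 0, 0, 0],
  ],
)

```text
clock: 29.53
position: [434.0, 179.3, 81.5]
ee_rot: [0.929, -0.369, 0.0, -0.001]
contact_force: [-1.0, 0.1, 0.3]
gripper_width: 46.6
grasp_force: 0.0
```

Emit:
play_rows(
  series=[
    [0, 0, 0, 0, 0, 0],
    [0, 0, 0, 0, 0, 0],
    [0, 0, 0, 0, 0, 0],
    [0, 0, 0, 0, 0, 0],
    [0, 0, 0, 0, 0, 0],
    [0, 0, 0, 0, 0, 0],
  ],
  gripper=0,
)

```text
clock: 30.03
position: [433.7, 179.1, 81.2]
ee_rot: [0.93, -0.369, 0.0, 0.0]
contact_force: [-0.4, -0.9, 6.4]
gripper_width: 13.1
grasp_force: 58.8
```

Centred well. Turn clockwise by 90 degrees.

Emit:
play_rows(
  series=[
    [0, 0, 0, 0, 0, -0.8],
    [0, 0, 0, 0, 0, -0.8],
    [0, 0, 0, 0, 0, -0.8],
    [0, 0, 0, 0, 0, -0.8],
    [0, 0, 0, 0, 0, -0.8],
    [0, 0, 0, 0, 0, -0.8],
    [0, 0, 0, 0, 0, -0.8],
    [0, 0, 0, 0, 0, -0.8],
    [0, 0, 0, 0, 0, -0.8],
    [0, 0, 0, 0, 0, -0.8],
    [0, 0, 0, 0, 0, -0.8],
    [0, 0, 0, 0, 0, -0.8],
    [0, 0, 0, 0, 0, -0.8],
    [0, 0, 0, 0, 0, -0.8],
    [0, 0, 0, 0, 0, -0.8],
    [0, 0, 0, 0, 0, -0.8],
    [0, 0, 0, 0, 0, -0.8],
    [0, 0, 0, 0, 0, -0.8],
    [0, 0, 0, 0, 0, -0.6],
    [0, 0, 0, 0, 0, 0],
  ],
)

```text
clock: 31.7
position: [432.4, 179.0, 81.2]
ee_rot: [-0.397, 0.918, -0.0, -0.001]
contact_force: [-6.6, 0.8, 9.7]
gripper_width: 13.1
grasp_force: 59.4
```

Emit:
play_rows(
  series=[
    [0, 0, 0, 0, 0, 0],
    [0, 0, 0, 0, 0, 0],
    [0, 0, 0, 0, 0, 0],
    [0, 0, 0, 0, 0, 0],
    [0, 0, 15, 0, 0, 0],
    [0, 0, 30, 0, 0, 0],
    [0, 0, 30, 0, 0, 0],
    [0, 0, 30, 0, 0, 0],
    [-10, 35, 0, 0, 0, 0],
    [-10, 35, 0, 0, 0, 0],
    [-10, 35, 0, 0, 0, 0],
    [-10, 35, 0, 0, 0, 0],
    [-10, 35, 0, 0, 0, 0],
    [-10, 35, 0, 0, 0, 0],
    [-10, 35, 0, 0, 0, 0],
    [-10, 35, 0, 0, 0, 0],
    [-5, 20, 0, 0, 0, 0],
    [0, 0, 0, 0, 0, 0],
  ],
  gripper=0.55,
)

```text
clock: 33.2
position: [347.8, 483.1, 185.0]
ee_rot: [-0.398, 0.917, 0.0, 0.001]
contact_force: [0.8, 0.6, -0.2]
gripper_width: 47.1
grasp_force: 0.0
```

```bash
python3 - <<'E'
from h import *
d=snap('top');im=d['image']
for o in packs(d,(120,150,440,250)): print(*o)
cv2.imwrite('pics/p9.png',cv2.resize(im[165:300,110:290],(800,600),interpolation=2)[:,:,::-1])
E
```

```text
[243. 206.] [612.2  80.8] -81 73 [608.2  80.5] 5.2 [ 33. 104.]
[265. 204.] [615.8  18.3] -77 76 [615.3  18.3] 5.9 [ 32. 103.]
[212. 208.] [612.2 167.7] -76 78 [613.2 167.7] -0.6 [33. 65.]
[160. 228.] [557.5 312.5] -76 77 [558.  312.5] 0.1 [36. 95.]
```

View pics/p9.png

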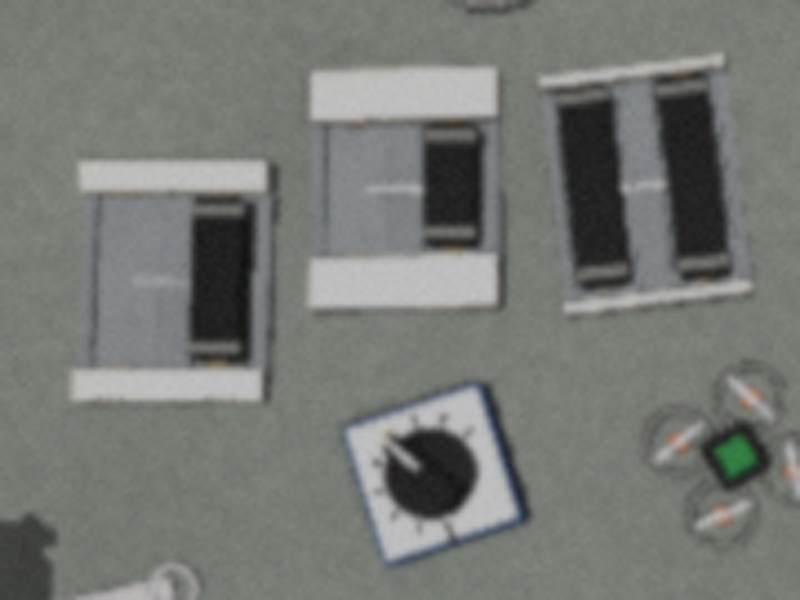

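The pointer now points at crop (390,437), bearing about 312°. The off tick is at bearing about 165°, and 165° + 150° = 315°, which is click 5. The packs are unchanged and the arm is clear.

```bash
python3 -c "from bench import job_done;print(job_done())"
```

```text
the job is handed in; nothing more can be done
None
```

The job is handed in: all four battery packs present (two long, one mid, one short) lie flat in bays of their matching cradles, and the dial stands at click 5 by the last picture; no verdict was returned.

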